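# Brake the rail trolley, load the bush, release the brake

### The arm

A 7-joint arm with a two-finger parallel gripper is mounted at the origin on the work surface. World frame = base frame: x ahead of the robot, y to its left, z up, the work surface at z = 0. Lengths are in m, angles in rad, forces in N, time in s.
With the tool pointing down it reaches from about 0.4 to 0.875 m from the base axis. Payload 6.5 kg.
Tool frame: the origin (TCP) lies midway between the tips of the shut fingers; the grasp point (between the pads) lies 19 mm behind it (arm.grasp_offset is the distance from the TCP to the grasp point, in m); z points along the fingers, y is the direction in which the jaws open and shut (so a half turn about z gives the same grasp; the last joint's range is limited). The gripper opens to 85 mm and grips with 20 to 120 N. Pads are 22 mm wide; open, the fingers measure 114 mm over their backs; the gripper's body (76 mm by 85 mm) begins 54 mm behind the grasp point. The pads swing forward as they close: fully open they stand 13 mm farther back than shut.
Start: joints at [-1.187, 0.536, -0.004, 1.538, 0.003, 1.067, -0.071], TCP at [0.283, 0.585, 0.231] pointing down, gripper open.
Joint ranges: [-2.7, 2.7], [-0.37, 2.16], [-1.27, 1.26], [0.24, 2.4], [-1.31, 4.45], [0.19, 1.91], [-2.76, 2.76]. Speed limits (rad/s): [2.39, 2.39, 3.14, 3.14, 3.14, 3.14, 3.14].

### API

Orientations are given as [roll, pitch, yaw] about the fixed x, y, z axes, in that order (R = Rz(yaw) Ry(pitch) Rx(roll)).
In Python, from rig import arm gives the robot as it stands. Calls block until the motion is done:
- arm.movep(position, orientation): joint-space move of the TCP to a pose.
- arm.move_straight(position, ori=None, rate=0.15): straight line of the TCP; ori=None keeps the orientation; rate is the mean speed in m/s.
- arm.move_joints(angles): joint-space move.
- arm.grip(opening, effort=None): finger opening in m; effort is the grip in N (None keeps the last); returns when the fingers have stopped.
- arm.sleep(seconds).
- arm.inverse_kinematics(position, orientation): joint angles nearest the present ones, or None.
- arm.get_state(): the state.
- arm.capture(name): name is "side" or "top"; returns a dict with "img" (420x560x3 uint8, blue, green, red), "z_map" (420x560 float32, m along the optical axis (not along the pixel's ray), 0 where there is no reading), "K" (3x3 intrinsics, pixels), "extrinsics" (4x4, takes a point from camera to world coordinates). Camera axes: x right, y up, looking along -z (the intrinsics and any distortion apply to the point x, -y, -z); pixel columns grow to the right and rows downward; lengths in m; the calibration is good to about 2 mm. A picture is of the moment at which its call begins.
A pose or a line that the arm cannot do raises arm.PlanningError and nothing moves.
- arm.hand_in(): hands the job in, once; it reports no verdict.
The state is a dict: "time": time; "joint_positions": joint angles; "qd": joint speeds; "joint_torque": joint torques, N m; "eef_pos": TCP position; "tool_rot": TCP orientation; "wrist_force": force on the tool from outside, world axes, zero at the start; "torque": the same for the moment, N m; "grip_width": finger opening in m.
Only numpy, scipy, OpenCV 4.12 (cv2) and the standard library are available. Lean on these libraries where they do the work, as an engineer would, in place of code of your own. Each camera call takes 0.05 s, during which the arm holds its last target. There are 200 camera calls.

### The job

Push the trolley's brake lever down until the shoe bites firmly and the lever stays locked by itself, but do not overload the shoe. With the brake on, set the wide-bored brass bush fully down over the trolley's post and let go of it, then flick the lever right back up to release the brake, leaving the trolley loaded. Do not let the trolley roll away, and leave the other two brass pieces where they stand.

Things in the scene. Friction and masses are not known exactly. Their poses are not given: they have to be found in the camera images.
- lever (a joint): Angle (rad) of the steel brake lever: 0 = fully up against its stop (brake off), grows as the pedal goes down, 0.85 at most. Stiff hinge: it stays where left; about 5.5 N at the pedal, either way, just moves it. The angle at which the shoe bites varies with wear (0.24 to 0.53) and must be felt; beyond it the pedal force climbs about 1.6 N per mm. The angle alone does not tell if the brake is on.
- pedal (a point): Centre of the top face of the pedal, a steel plate at the lever's free end: 42 mm long (its x, the lever's direction), 24 mm wide (its y), 8 mm thick; a 12 mm bar runs under it. Level at lever angle 0.40, free end up by 0.40 rad at 0. About 135 mm above the bench when up, 60 to 105 mm when locked; at least 25 mm free below and both sides open, so it can be pinched across its width from above.
- lever_hinge (a point): Middle of the lever's hinge, 50 mm above the bench; y is the hinge axis (level, square to the rails). The frame turns with the lever: in it the pedal's top centre is at x = -115 mm, z = +44 mm; the pedal moves on an arc about this point.
- brake_shoe: Rubber pad 14 mm thick, 16 mm wide, under the lever 40 mm from the hinge, backed by a 12 N/mm spring; origin at its underside. Pushing the pedal with 11 to 17 N sets it well (after letting go the stiff hinge keeps 8 to 20 N on it; brake on = above 6 N). It must never bear more than 45 N: about 21 N at the pedal.
- post_base (a point): Foot of the steel post, on the deck's top face (75 mm above the bench) of the grey trolley (deck 170 x 120 mm). Post 16 mm thick, 49 mm high, top 8 mm tapered. x runs along the rails away from the lever (the pedal is about 235 mm away at -x), z up. With the brake off the trolley rolls at about 2.5 N; it may creep a few mm as the shoe bites.
- bush: The wide-bored brass bush: upright tube 44 mm across, 42 mm high, bore 21 mm, 0.27 to 0.53 kg, on the bench before the rails, in a row with the two other brass pieces (at least 100 mm apart). Origin: centre of its underside; z along its axis.
- thick_bush: Not to be moved: brass tube of the same outer size (44 mm across, 42 mm high) but with a bore of only 10 mm; origin: centre of its underside.
- slug: Not to be moved: solid brass cylinder, 44 mm across, 42 mm high, no bore; origin: centre of its underside.
Not all that is in view belongs to the job. Leave any blue look-alike of the bush alone.

How it is judged:
By the outcome, as a careful person would: the job done as asked, in the order asked, and still so for the second after the job is handed in, with the robot touching nothing.
It also fails if it takes over 64 s, if anything falls off the work surface, if the arm or the gripper's body presses on something with over 40 N, if the wrist force passes 120 N, or if a joint passes its speed limit or range.

## Working session

There is one attempt and no reset: what is moved stays moved. The work goes in short steps, each a Python script; the robot and the scene stay as the last script left them, time stands still between calls to the robot, and variables do not carry over. Pictures are saved under pics/ and viewed, about 8 in all and at most 12, crops included, and the job is handed in when it is done.

```bash
ls; mkdir -p pics; cat > h.py <<'E'
import numpy as np, cv2, pickle
from rig import arm
def snap(name,tag):
    c=arm.capture(name); pickle.dump(c,open(f'pics/{tag}.pkl','wb')); cv2.imwrite(f'pics/{tag}.png',c['img']); return c
def load(tag): return pickle.load(open(f'pics/{tag}.pkl','rb'))
def cloud(c):
    z=c['z_map']; h,w=z.shape; K=c['K']; u,v=np.meshgrid(np.arange(w),np.arange(h))
    p=np.stack([(u-K[0,2])/K[0,0]*z,-(v-K[1,2])/K[1,1]*z,-z],-1)
    T=c['extrinsics']; P=p@T[:3,:3].T+T[:3,3]; P[z==0]=np.nan; return P
def crop(c,u0,v0,u1,v1,s,name): cv2.imwrite(f'pics/{name}.png',cv2.resize(c['img'][v0:v1,u0:u1],None,fx=s,fy=s,interpolation=cv2.INTER_CUBIC))
E
python3 - <<'E'
from h import *
for n in('top','side'):
    c=snap(n,n+'0'); print({k:v for k,v in c.items() if k not in('img','z_map')})
s=arm.get_state(); print(s)
cv2.imwrite('pics/both0.png',cv2.resize(np.hstack([load('top0')['img'],load('side0')['img']]),(800,300)))
E
```

```text
pics
{'K': array([[513.86258345,   0.        , 275.73567254],
       [  0.        , 513.86258345, 203.1472373 ],
       [  0.        ,   0.        ,   1.        ]]), 'extrinsics': array([[ 0.01457278,  0.99307962, -0.1165354 ,  0.41048043],
       [-0.99986015,  0.0154293 ,  0.00645107,  0.02295797],
       [ 0.00820448,  0.11642509,  0.99316559,  1.04272124],
       [ 0.        ,  0.        ,  0.        ,  1.        ]])}
{'K': array([[398.03881088,   0.        , 278.29724302],
       [  0.        , 398.03881088, 206.70174838],
       [  0.        ,   0.        ,   1.        ]]), 'extrinsics': array([[ 0.86563352,  0.25776626, -0.42922624,  0.24184562],
       [-0.50066999,  0.45054723, -0.73914597, -0.45678454],
       [ 0.0028598 ,  0.85473022,  0.51906461,  0.44379994],
       [ 0.        ,  0.        ,  0.        ,  1.        ]])}
{'time': 0.1, 'joint_positions': array([-1.18720103,  0.53709833, -0.0044051 ,  1.53875811,  0.00261586,
        1.06733727, -0.07121759]), 'qd': array([-0.00108779, -0.00325759, -0.00185412, -0.0032145 ,  0.00047768,
        0.00104575, -0.00160629]), 'joint_torque': array([ 2.58079737e-03, -5.84567750e+01,  1.05192594e+00, -2.59778792e+01,
        1.26292938e-02,  4.62554410e-03,  1.66460416e-05]), 'eef_pos': array([0.28239435, 0.58481465, 0.23050223]), 'tool_rot': array([-3.14000383e+00,  1.48857620e-04,  2.69183042e+00]), 'wrist_force': array([-0.37537128,  0.64487039, -0.51726995]), 'torque': array([ 0.03199248, -0.02864251, -0.00484588]), 'grip_width': 0.08554177518431456}
```

View pics/top0.png

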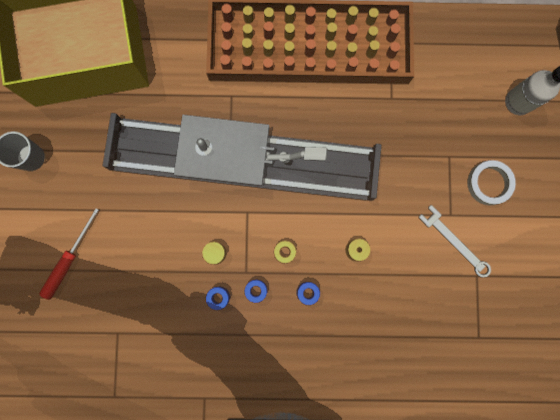

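View pics/side0.png

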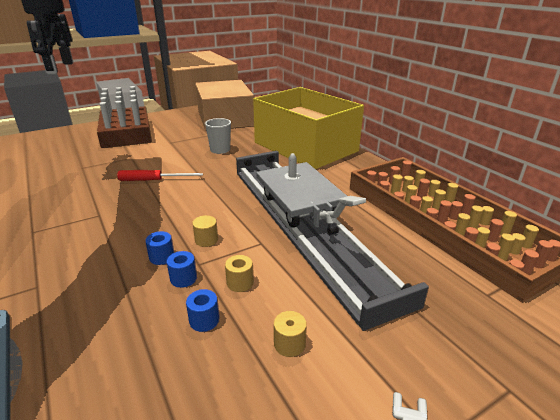

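Top view: the three brass pieces are at (214,253), no bore; (285,252), wide bore; and (359,250), small bore. The middle one fits "bush". The pedal is at about (316,153), the post at (203,145), and the rails run towards the lower right. I'll confirm in a crop and measure.

```bash
python3 - <<'E'
from h import *
c=load('top0'); crop(c,190,110,390,270,3.7,'cropA'); P=cloud(c)
def med(n,m):
    q=P[m]; print(n,m.sum(),np.nanmedian(q,0).round(4),'mid',((np.nanmin(q,0)+np.nanmax(q,0))/2).round(4),'z',np.nanmin(q[:,2]).round(4),np.nanmax(q[:,2]).round(4))
V,U=np.mgrid[:420,:560]
for n,(u,v) in dict(slug=(214,253),bush=(285,252),thick=(359,250)).items():
    m=(abs(U-u)<20)&(abs(V-v)<20)&(P[...,2]>.036)&(P[...,2]<.05); q=P[m][:,:2].astype(np.float32)
    print(n,m.sum(),cv2.minEnclosingCircle(q),P[m][:,2].mean())
m=(abs(U-203)<14)&(abs(V-145)<14)&(P[...,2]>.115); med('post',m)
m=(abs(U-316)<16)&(abs(V-153)<12)&(P[...,2]>.105); med('pedal',m)
q=P[m]; ce=q.mean(0); print(ce,np.linalg.svd(q-ce)[2],cv2.minAreaRect(q[:,:2].astype(np.float32)))
m=(abs(U-223)<50)&(abs(V-150)<40)&(abs(P[...,2]-.075)<.006); med('deck',m); print(cv2.minAreaRect(P[m][:,:2].astype(np.float32)))
# pedal pts profile
for u in range(262,334,4): print(u,P[153,u].round(3),end=' ')
E
```

```text
slug 398 ((0.429264098405838, 0.13726380467414856), 0.021984810009598732) 0.04089653745828853
bush 304 ((0.43314364552497864, -0.0017552637727931142), 0.021807730197906494) 0.040763437148077536
thick 376 ((0.4390866458415985, -0.14628078043460846), 0.02191963978111744) 0.04080058928654881
post 50 [0.6286 0.1575 0.119 ] mid [0.6292 0.1575 0.12  ] z 0.1152 0.1248
pedal 321 [ 0.608  -0.0506  0.1326] mid [ 0.6086 -0.0498  0.1288] z 0.1141 0.1434
[ 0.60799943 -0.05040385  0.13233069] [[-0.09558507 -0.90894621  0.40580819]
 [-0.99517781  0.09627585 -0.01876397]
 [-0.02201409 -0.40564486 -0.91376563]] ((0.6087723970413208, -0.04989985376596451), (0.04485851898789406, 0.024424662813544273), 84.28045654296875)
deck 5351 [0.6241 0.1203 0.0739] mid [0.6262 0.1185 0.0745] z 0.069 0.08
((0.625585675239563, 0.115691177546978), (0.1850380152463913, 0.12069398909807205), 84.07475280761719)
262 [0.621 0.044 0.073] 266 [0.624 0.037 0.057] 270 [0.626 0.029 0.049] 274 [0.635 0.021 0.009] 278 [0.635 0.013 0.008] 282 [0.622 0.006 0.07 ] 286 [ 0.636 -0.003  0.006] 290 [ 0.636 -0.011  0.009] 294 [ 0.617 -0.016  0.097] 298 [ 0.613 -0.023  0.114] 302 [ 0.611 -0.03   0.122] 306 [ 0.61  -0.037  0.127] 310 [ 0.61  -0.044  0.132] 314 [ 0.61  -0.051  0.132] 318 [ 0.609 -0.058  0.134] 322 [ 0.609 -0.065  0.138] 326 [ 0.609 -0.072  0.138] 330 [ 0.637 -0.094  0.007]
```

View pics/cropA.png

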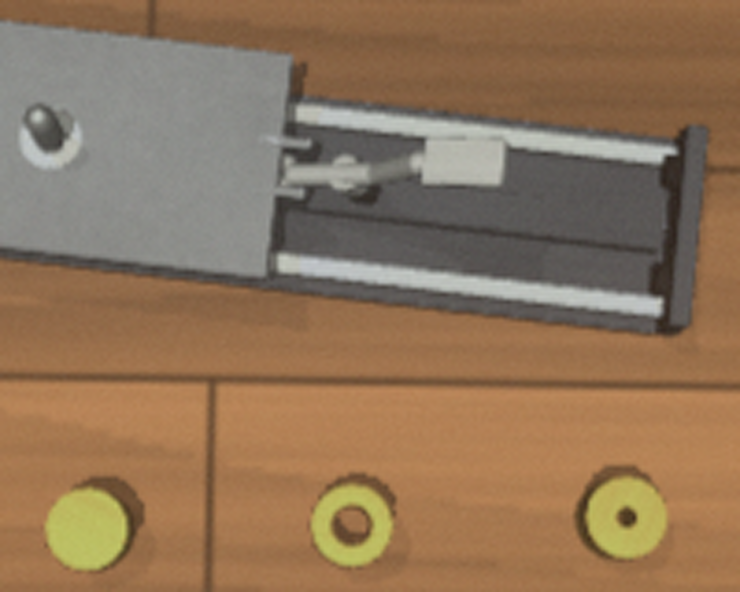

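The crop confirms it: the bush is the middle piece at world (0.433,-0.002), the slug is on the left and the small-bore bush on the right. Next I'll pinch the pedal.

```bash
cat >> h.py <<'E'
from scipy.spatial.transform import Rotation as Ro
A=np.radians(84.2); U3=np.array([np.cos(A),np.sin(A),0]); V3=np.array([-np.sin(A),np.cos(A),0]); Z3=np.array([0,0,1.])
G=arm.grasp_offset
PED0=np.array([.608,-.0504,.1350]); 
def rel(th): p=.4-th; return U3*(-.115*np.cos(p)+.044*np.sin(p))+Z3*(.115*np.sin(p)+.044*np.cos(p))
HINGE=PED0-rel(0)
def ori(tilt,s=1):
    z=-(Z3*np.cos(tilt)+U3*np.sin(tilt)); y=s*V3; return Ro.from_matrix(np.stack([np.cross(y,z),y,z],1))
def pedpose(th,s=1,back=0.,dz=-.004,k=1.0,hinge=None):
    "TCP pose with the grasp point on the pedal plate at lever angle th"
    R=ori(k*(.4-th),s); n=Z3*np.cos(.4-th)+U3*np.sin(.4-th); zt=R.as_matrix()[:,2]
    return (HINGE if hinge is None else hinge)+rel(th)+dz*n+zt*(G-back),R.as_euler('xyz')
def tang(th):
    t=(rel(th+1e-3)-rel(th-1e-3)); return t/np.linalg.norm(t)
def force(n=5):
    f=[]
    for _ in range(n): f.append(arm.get_state()['wrist_force']); arm.sleep(.01)
    return np.mean(f,0)
E
python3 - <<'E'
from h import *
print('G',G,'hinge',HINGE)
for s in(1,-1):
  for th in(0,.4,.8):
    for b in (0,.08):
      q=arm.inverse_kinematics(*pedpose(th,s,b)); print(s,th,b,None if q is None else np.round(q,2))
E
```

```text
G 0.0187 hinge [0.61697255 0.03793308 0.04969021]
1 0 0 [-0.11  0.67 -0.1   1.7   0.55  0.97  2.48]
1 0 0.08 [-0.15  0.59 -0.12  1.64  0.5   1.12  2.52]
1 0.4 0 [-0.63  1.01  1.08  1.79 -1.05  1.04 -2.37]
1 0.4 0.08 [-0.64  0.85  1.09  1.75 -0.85  1.09 -2.5 ]
1 0.8 0 [-0.32  1.06  0.9   1.75 -1.29  1.25 -2.07]
1 0.8 0.08 [-0.35  1.04  1.08  1.72 -1.26  1.42 -2.07]
-1 0 0 [-0.57  0.74  0.55  1.73  0.04  0.84 -0.25]
-1 0 0.08 [-0.63  0.65  0.58  1.67  0.06  1.   -0.27]
-1 0.4 0 [-0.28  0.73  0.46  1.77 -0.45  0.75  0.32]
-1 0.4 0.08 [-0.32  0.62  0.53  1.74 -0.38  0.89  0.27]
-1 0.8 0 [ 0.14  0.82  0.18  1.72 -0.74  0.84  0.73]
-1 0.8 0.08 [ 0.04  0.74  0.39  1.7  -0.79  1.02  0.77]
```

```bash
python3 - <<'E'
from h import *
st=arm.get_state(); 
arm.move_straight([.283,.585,.30],rate=.3)
p,o=pedpose(0,-1,.10); arm.movep(p,o); 
arm.grip(.05)
p,o=pedpose(0,-1,.0); arm.move_straight(p,o,rate=.1); arm.sleep(.3)
b=force(); np.save('bias.npy',b); print('bias',b,arm.get_state()['eef_pos']-p)
arm.grip(.0,70); arm.sleep(.2); s=arm.get_state(); print(s['grip_width'],s['wrist_force']-b,s['torque'],s['time'])
snap('side','g1'); c=load('g1'); crop(c,230,120,430,280,3.7,'g1c')
E
```

```text
bias [ 0.01041195 -0.07534818 -0.05532367] [0.00013245 0.00016604 0.00019092]
0.0224857213775978 [ 5.31428274 -0.34230176  0.06082738] [ 0.25282774 -0.97418355  0.35019602] 5.4083
```

View pics/g1c.png

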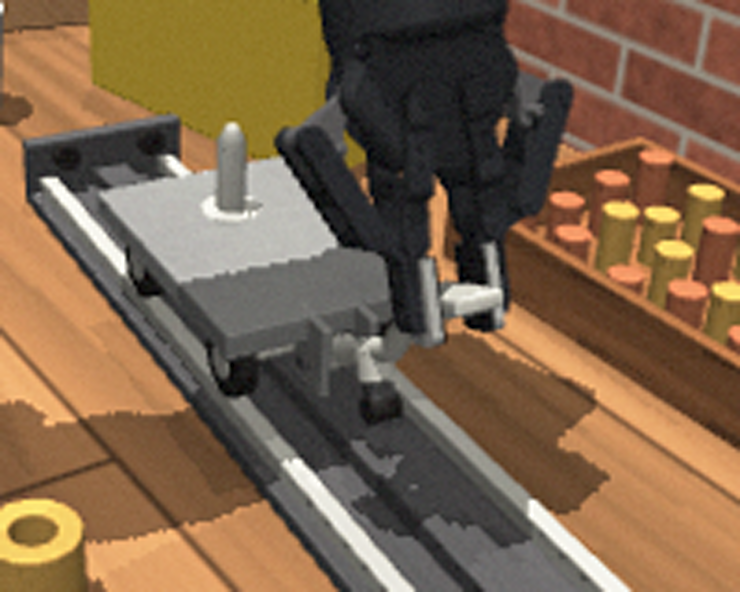

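The pedal plate (475,298 in the crop) sits between the pads, with a grip width of 22.5 mm. Next I'll push along the arc while feeling the force.

```bash
python3 - <<'E'
from h import *
b=np.load('bias.npy'); th=0; log=[]
def N(th,n=5):
    f=force(n)-b; return -(f@tang(th))*.123/.115, f
while th<.8:
    n,f=N(th,3); log.append((round(th,3),round(n,2),*f.round(1)))
    if n>13.2: break
    if abs(f@tang(th))>18: break
    th+= .016 if n<7.5 else .005
    p,o=pedpose(th,-1); arm.move_straight(p,o,rate=.03 if n<7.5 else .015); arm.sleep(.05)
arm.sleep(.3); n,f=N(th,10); s=arm.get_state()
for l in log: print(*l)
print('end',th,n,f,s['grip_width'],s['eef_pos']-pedpose(th,-1)[0],s['time'],s['torque'])
np.save('th.npy',th)
E
```

```text
0 -0.37 5.0 -0.9 -0.1
0.016 -0.22 5.8 -0.9 -0.0
0.032 -0.56 5.9 -1.3 -0.1
0.048 -0.62 6.4 -1.5 -0.0
0.064 -0.21 6.4 -1.6 0.5
0.08 -0.06 6.4 -1.3 0.5
0.096 -0.52 6.4 -1.9 0.3
0.112 -0.93 6.0 -2.1 0.1
0.128 -0.67 7.1 -1.6 -0.1
0.144 -0.24 7.3 -1.7 0.4
0.16 -0.02 6.4 -1.2 0.4
0.176 -0.35 7.1 -1.9 0.4
0.192 -0.3 6.7 -1.5 0.2
0.208 0.19 6.8 -1.7 0.8
0.224 0.62 6.7 -1.4 1.1
0.24 -0.3 6.5 -1.9 0.4
0.256 -0.13 6.1 -1.2 0.2
0.272 0.51 7.1 -1.1 0.8
0.288 0.49 6.9 -1.5 0.9
0.304 0.45 6.7 -1.0 0.6
0.32 0.38 6.8 -1.4 0.7
0.336 0.2 6.6 -0.9 0.3
0.352 0.49 6.5 -1.2 0.7
0.368 0.41 6.9 -1.4 0.7
0.384 1.02 6.5 -1.1 1.2
0.4 1.21 6.9 -0.5 1.1
0.416 3.13 5.8 -0.3 3.0
0.432 4.34 5.2 -0.9 4.4
0.448 6.22 4.5 -0.9 6.3
0.464 8.56 3.8 -1.4 8.7
0.469 10.8 3.3 -0.8 10.7
0.474 12.4 2.7 -0.5 12.2
0.479 12.72 2.0 -2.0 12.9
0.484 13.25 1.9 -1.9 13.4
end 0.4840000000000003 13.47133842146612 [ 2.14815163 -1.75740308 13.55362864] 0.022263802121961867 [ 0.00113435 -0.00124997  0.00178519] 16.5917 [-0.29979107 -0.26785188  0.02957425]
```

```bash
python3 - <<'E'
from h import *
th=float(np.load('th.npy'))
arm.grip(.042); arm.sleep(.1); print('released',force(),arm.get_state()['torque'])
p,o=pedpose(th,-1,.05); arm.move_straight(p,o,rate=.1)
arm.grip(0,40)
top=HINGE+rel(th); o=ori(0,-1).as_euler('xyz')
arm.move_straight(top+[0,0,.02],o,rate=.1); arm.sleep(.2); b=force(10); print(b)
# where is pedal now
z=.012; log=[]
while z>-.02:
    arm.move_straight(top+[0,0,z],rate=.02 if z>.004 else .01); arm.sleep(.05); f=force(4)-b; log.append((round(z,4),*f.round(2),round(arm.get_state()['eef_pos'][2],4)))
    if f[2]>13.5: break
    z-= .001 if f[2]<3 else .0005
for l in log: print(*l)
print(arm.get_state()['time'],top)
E
```

```text
released [-0.25085132 -0.25629532 -0.00950294] [-0.08198957  0.02316935  0.06769928]
[-0.09529056 -0.13095494  0.06805581]
0.012 -0.27 0.14 0.25 0.0959
0.011 0.47 -0.19 0.3 0.0949
0.01 0.23 0.32 0.21 0.0939
0.009 0.15 0.11 -0.37 0.0929
0.008 -0.05 -0.13 0.04 0.0918
0.007 0.29 0.07 0.25 0.0909
0.006 -0.19 -0.05 0.2 0.0899
0.005 0.61 0.18 1.74 0.089
0.004 -1.41 0.53 6.56 0.0885
0.0035 -2.4 -0.15 8.7 0.0883
0.003 -2.97 0.08 10.71 0.088
0.0025 -3.45 -0.86 11.8 0.0876
0.002 -3.34 -0.75 12.05 0.0872
0.0015 -3.86 -1.42 13.1 0.0868
0.001 -4.12 -1.88 13.36 0.0864
0.0005 -4.89 -1.73 14.68 0.0859
24.35 [ 0.60501898 -0.07974755  0.08388642]
```

The force stayed stiff up to about 11 N, then climbed at about 1.6 N/mm to 14.7 N, so the shoe is set. Next is the bush.

```bash
python3 - <<'E'
from h import *
o=ori(0,-1).as_euler('xyz'); p=arm.get_state()['eef_pos']
arm.move_straight([p[0],p[1],.17],rate=.2)
B=np.array([.4331,-.0018]); arm.movep([*B,.16],o); c=snap('top','t2')
arm.grip(.07); arm.move_straight([*B,.009],rate=.15); arm.sleep(.1)
arm.grip(.0,60); w=arm.get_state()['grip_width']
arm.move_straight([*B,.20],rate=.2); arm.sleep(.1); s=arm.get_state(); print(w,s['grip_width'],s['wrist_force'],s['time'])
P=cloud(c); V,U=np.mgrid[:420,:560]
m=(abs(U-203)<18)&(abs(V-145)<14)&(P[...,2]>.108)&(P[...,2]<.13); q=P[m]; print(m.sum(),q.mean(0),q[q[:,2]>.121].mean(0),q.max(0))
crop(c,180,110,340,220,4.5,'t2c')
E
```

```text
0.04220250077760196 0.042152850894900944 [-0.11073399  0.28917712 -4.37051341] 29.2667
66 [0.628495   0.15609003 0.11761273] [0.62929678 0.1572141  0.12289706] [0.63647419 0.16347005 0.12590188]
```

View pics/t2c.png

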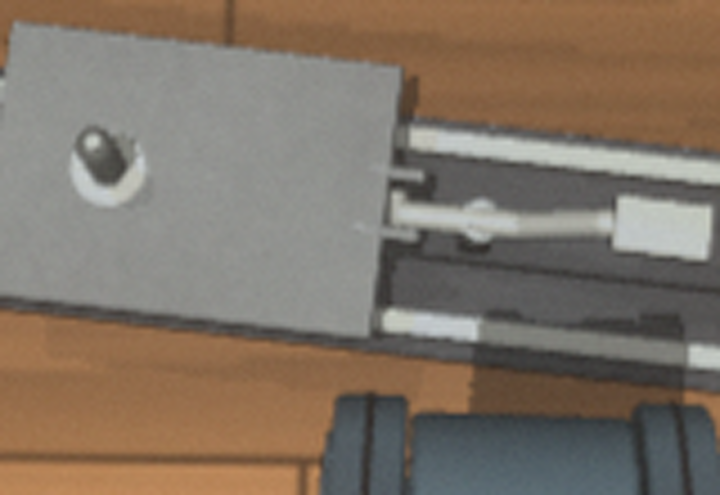

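```bash
python3 - <<'E'
from h import *
c=load('t2'); K=c['K'];T=c['extrinsics']
def ray(u,v,z):
    d=T[:3,:3]@np.array([(u-K[0,2])/K[0,0],-(v-K[1,2])/K[1,1],-1]); o=T[:3,3]; return o+d*(z-o[2])/d[2]
print('top',ray(200.6,141.1,.124),'foot',ray(203.9,147.4,.075))
P=ray(200.6,141.1,.124)
X=np.array([(ray(200.6,141.1,.123)+ray(203.9,147.4,.0745))/2])[0,:2]; print(X)
o=ori(0,-1).as_euler('xyz')
arm.movep([*X,.22],o); arm.move_straight([*X,.137],rate=.2); arm.sleep(.1)   # bush underside about .128
np.save('post.npy',X)
s=arm.get_state(); print(s['eef_pos'],s['wrist_force'],s['time']); c=snap('side','s3'); crop(c,240,110,360,210,6,'s3c')
E
```

```text
top [0.63007571 0.15567061 0.124     ] foot [0.62955407 0.15603687 0.075     ]
[0.629991   0.15596034]
[0.63148974 0.15586159 0.13918503] [ 0.17345886  0.76214969 -4.33570513] 30.925
```

View pics/s3c.png

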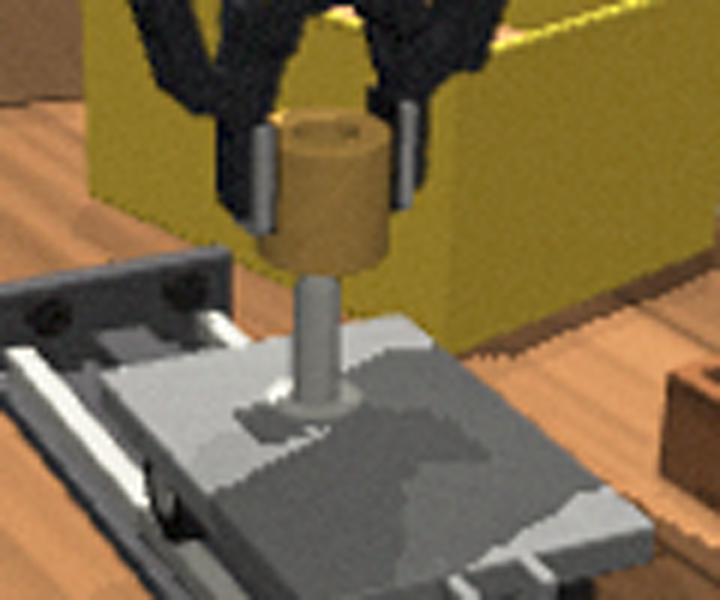

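The bush is centred over the post to within about 1 mm: bush axis at u≈322, post at u≈318, so it's slightly to the right. I'll correct that and lower it with a force guard.

```bash
python3 - <<'E'
from h import *
X=np.load('post.npy')+[-.0013,.0004]; log=[]
z=.135; ok=True
while z>.076:
    arm.move_straight([*X,z],rate=.05); arm.sleep(.04); s=arm.get_state(); f=force(2)
    log.append((round(z,4),*f.round(1),*s['eef_pos'].round(4)))
    if f[2]>0 : break
    z-=.005 if z>.096 else .002
for l in log: print(*l)
print(arm.get_state()['time']); c=snap('side','s4'); crop(c,240,110,360,210,6,'s4c')
E
```

```text
0.135 0.2 0.7 -4.3 0.6287 0.1565 0.1353
0.13 -0.2 0.1 -3.8 0.6284 0.1563 0.1296
0.125 -0.6 -0.1 -4.1 0.6285 0.1563 0.1247
0.12 0.4 -0.1 -3.5 0.6285 0.1563 0.1198
0.115 -0.0 0.3 -4.1 0.6285 0.1563 0.1147
0.11 0.1 0.2 -4.1 0.6285 0.1563 0.1098
0.105 -0.4 -0.2 -3.9 0.6285 0.1563 0.1047
0.1 -0.3 0.2 -3.9 0.6285 0.1563 0.0997
0.095 0.3 -0.2 -4.6 0.6285 0.1563 0.0947
0.093 0.3 -0.1 -3.8 0.6286 0.1563 0.0929
0.091 0.3 -0.4 -4.1 0.6286 0.1563 0.0909
0.089 -0.1 -0.4 -4.0 0.6286 0.1563 0.0889
0.087 0.0 -0.4 -3.7 0.6286 0.1564 0.0869
0.085 0.6 0.1 -3.6 0.6287 0.1563 0.0849
0.083 -6.5 -0.9 11.6 0.6287 0.1564 0.0848
35.6
```

View pics/s4c.png

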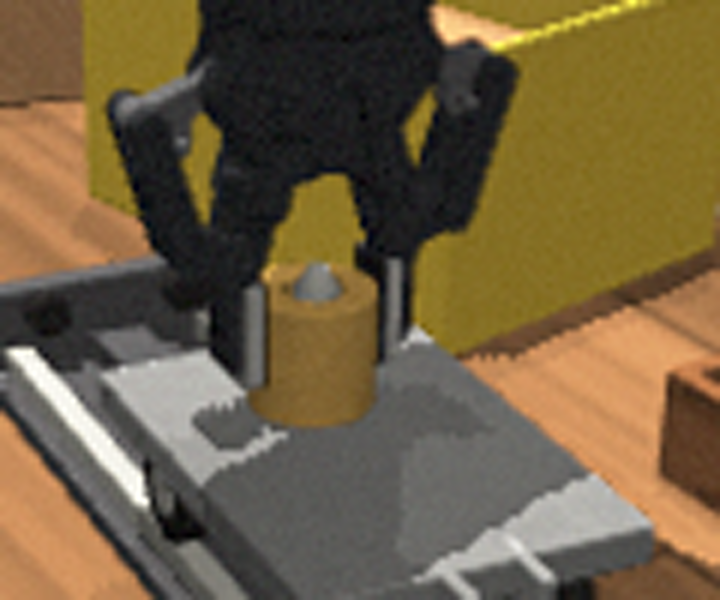

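The bush is seated on the deck with the post tip showing at (317,282) in the crop. Next I'll release it and measure the pedal, then pinch and raise it.

```bash
python3 - <<'E'
from h import *
c=load('t2'); K=c['K'];T=c['extrinsics']
def ray(u,v,z):
    d=T[:3,:3]@np.array([(u-K[0,2])/K[0,0],-(v-K[1,2])/K[1,1],-1]); o=T[:3,3]; return o+d*(z-o[2])/d[2]
pt=ray(327.1,160.9,.0865); P=cloud(c)[157:165,322:332].reshape(-1,3); print('pedal',pt,np.nanmedian(P,0)); pt[2]=max(.086,.0865)
th=.47; H=pt-rel(th); H[2]=.0497; print('hinge',H,HINGE,rel(th)+H)
p=arm.get_state()['eef_pos']
arm.move_straight([p[0],p[1],.0847],rate=.05); arm.grip(.075); arm.move_straight([p[0],p[1],.21],rate=.2)
q,o=pedpose(th,-1,.10,hinge=H); arm.movep(q,o); arm.grip(.05)
q,o=pedpose(th,-1,0,hinge=H); arm.move_straight(q,o,rate=.15); arm.sleep(.2); b=force(); np.save('bias.npy',b); t0=arm.get_state()['torque']
arm.grip(0,80); arm.sleep(.1); s=arm.get_state(); print(s['grip_width'],s['wrist_force']-b,s['time'])
log=[]
while th>-.03:
    th-=.04 if th>.07 else .015
    q,o=pedpose(th,-1,hinge=H); arm.move_straight(q,o,rate=.06); f=force(2)-b; s=arm.get_state(); log.append((round(th,3),*f.round(1),(s['torque']-t0).round(2)))
    if np.linalg.norm(f)>18 or (th<.05 and f@tang(th)>9): break
for l in log: print(*l)
s=arm.get_state();print(s['grip_width'],s['time']); np.save('H.npy',[*H,th]); c=snap('side','s5'); crop(c,230,120,430,280,3.7,'s5c')
E
```

```text
pedal [ 0.6047248  -0.07932765  0.0865    ] [ 0.60547593 -0.0782623   0.08672186]
hinge [0.61662881 0.03786517 0.0497    ] [0.61697255 0.03793308 0.04969021] [ 0.6047248  -0.07932765  0.08554882]
0.02232966964914425 [ 4.35607414 -0.92519462  3.73006877] 39.95
0.43 5.0 2.8 2.9 [ 0.64 -1.07 -0.03]
0.39 5.9 1.9 2.3 [ 0.52 -1.09  0.05]
0.35 6.1 1.7 1.9 [ 0.5  -1.09  0.16]
0.31 5.2 3.1 2.0 [ 0.53 -1.12  0.04]
0.27 5.5 2.0 3.0 [ 0.55 -1.14  0.16]
0.23 6.0 2.5 2.3 [ 0.58 -1.09  0.22]
0.19 5.4 1.3 1.9 [ 0.59 -1.09  0.24]
0.15 5.1 2.3 1.8 [ 0.61 -1.14  0.25]
0.11 5.8 2.1 2.2 [ 0.65 -1.1   0.34]
0.07 6.3 1.7 1.7 [ 0.67 -1.14  0.38]
0.03 5.6 2.1 2.0 [ 0.65 -1.14  0.39]
0.015 7.3 0.5 -1.3 [ 0.73 -1.32  0.54]
0.0 10.4 -0.5 -10.9 [ 1.5  -2.06  0.75]
-0.015 13.4 -1.0 -19.2 [ 2.3  -2.65  1.01]
0.022125225370965503 43.6833
```

View pics/s5c.png

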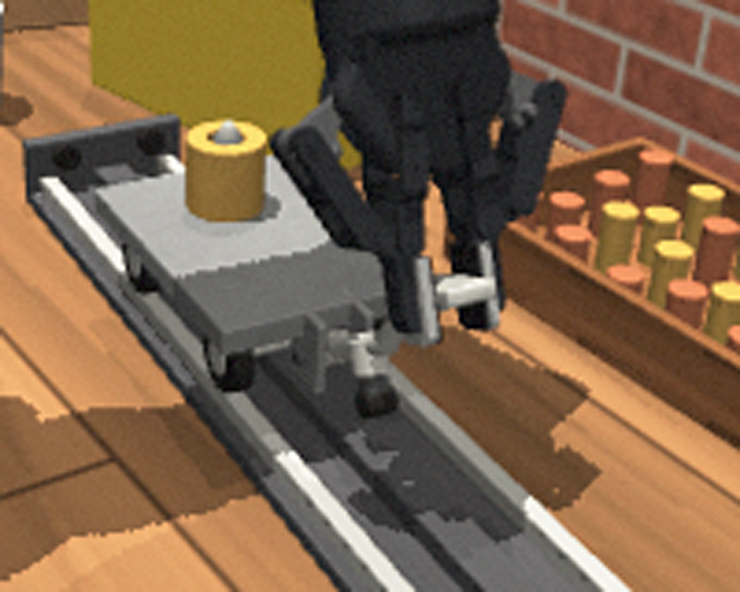

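The force climbed sharply from about th 0.01, so the lever is at its upper stop, and the bush is still seated. I'll ease off, release, retreat and check.

```bash
python3 - <<'E'
from h import *
H=np.load('H.npy')[:3]
q,o=pedpose(.004,-1,hinge=H); arm.move_straight(q,o,rate=.03); arm.grip(.045); arm.sleep(.1); print(force())
q,o=pedpose(.004,-1,.10,hinge=H); arm.move_straight(q,o,rate=.15)
arm.movep([.40,-.30,.30],ori(0,-1).as_euler('xyz')); arm.sleep(.3); c=snap('top','t6'); d=snap('side','s6'); print(arm.get_state()['time'])
V,U=np.mgrid[:420,:560]; P=cloud(c)
m=(abs(U-316)<18)&(abs(V-153)<14)&(P[...,2]>.105); q=P[m]; print('pedal',q.mean(0),m.sum(),np.linalg.svd(q-q.mean(0))[2][2],cv2.minAreaRect(q[:,:2].astype(np.float32)))
m=(abs(U-203)<25)&(abs(V-145)<25)&(P[...,2]>.108)&(P[...,2]<.12); print('bush',cv2.minEnclosingCircle(P[m][:,:2].astype(np.float32)),np.median(P[m][:,2]))
for n,(u,v) in dict(slug=(214,253),thick=(359,250)).items():
    m=(abs(U-u)<20)&(abs(V-v)<20)&(P[...,2]>.036)&(P[...,2]<.05); print(n,cv2.minEnclosingCircle(P[m][:,:2].astype(np.float32)))
cv2.imwrite('pics/f.png',np.hstack([cv2.resize(c['img'][100:270,180:380],(400,340)),cv2.resize(d['img'][120:280,230:430],(400,340))]))
E
```

```text
[-0.25279981 -0.36087128 -0.03815182]
47.0667
pedal [ 0.60823228 -0.04832198  0.13325335] 338 [ 0.00305463 -0.42281994 -0.90620857] ((0.6090238690376282, -0.04710712283849716), (0.04655356705188751, 0.02465931698679924), 83.44435119628906)
bush ((0.6280660629272461, 0.1580885946750641), 0.02216297946870327) 0.1155403209888477
slug ((0.4292481541633606, 0.13719673454761505), 0.021923094987869263)
thick ((0.4391684830188751, -0.14631520211696625), 0.021876946091651917)
```

View pics/f.png

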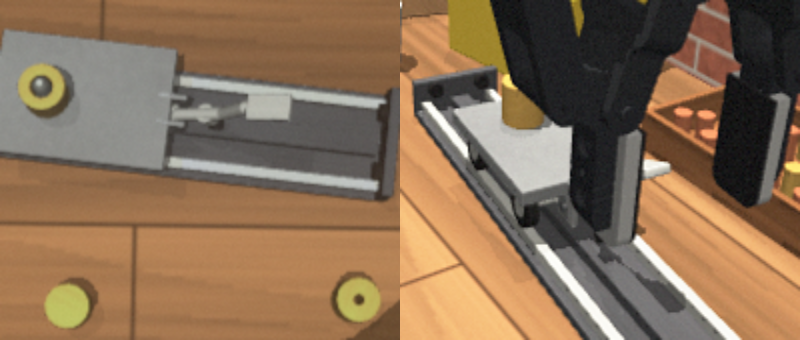

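Pedal height and tilt match the start (133 mm against 132 mm), the bush top reads 115.5 mm (seated is 117 mm, and the camera reads about 1 mm low), and the other two pieces haven't moved.

```bash
python3 -c "
from rig import arm
print(arm.hand_in(), arm.get_state()['time'])"
```

```text
the job is handed in; nothing more can be done
the job is handed in; nothing more can be done
```

The job is done and handed in at about 47 s of the 64 s allowed. The brake was set, the bush put on the post, and the lever raised again.

- **Brake on:** I pinched the pedal and drove it down its arc. That force reading was partly masked because the turning gripper also carried moment. I therefore let go and pressed from above with shut fingers: stiff up to about 11 N, then roughly 1.6 N/mm, stopping at 14.7 N. I did not separately test that the trolley was held by the brake.
- **Bush:** I lowered the wide-bored bush freely over the post until it met the deck (peak about 12 N), then released it.
- **Brake off:** I pulled the lever up until it met its stop, with a peak of about 23 N at the wrist, and released it.
- **Last checks:**
  - The pedal's height and tilt match the start: 133 mm against 132 mm.
  - The bush top reads 115.5 mm; fully seated is 117 mm, and the camera reads about 1 mm low.
  - The trolley is within about 2 mm of where it began.
  - The slug and the thick bush moved less than 0.1 mm.
  - The arm is clear of everything, and none of the checks failed.

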